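Brush out the drop tube, then hold the residue drawer at its mark

ROBOT

A 7-joint arm with a two-finger parallel gripper is mounted at the origin on the work surface. World frame = base frame: x ahead of the robot, y to its left, z up, the work surface at z = 0. Lengths are in m, angles in rad, forces in N, time in s.
With the tool pointing down it reaches from about 0.35 to 0.9 m from the base axis. Payload 19.9 kg.
Tool frame: the origin (TCP) lies at the very end of the fingers, on their centre line; the grasp point (between the pads) lies 19 mm behind it; z points along the fingers, y is the line along which they close (so a half turn about z gives the same grasp; the last joint's range is limited). The gripper opens to 94 mm and grips with 3 to 60 N. Pads are 16 mm wide; open, the fingers measure 119 mm over their backs; the gripper's body (75 mm by 177 mm) begins 78 mm behind the grasp point.
Start: joints at [1.218, 0.417, -0.01, 1.614, 0.005, 1.111, -0.053], TCP at [0.192, -0.595, 0.205] pointing down, gripper open.
Joint ranges: [-2.81, 2.81], [-0.39, 2.02], [-1.27, 1.25], [0.06, 2.57], [-1.19, 4.33], [0.19, 2], [-2.82, 2.82]. Speed limits (rad/s): [1.89, 1.89, 2.39, 2.39, 3.01, 3.01, 3.01].

INTERFACE

Orientations are given as [roll, pitch, yaw] about the fixed x, y, z axes, in that order (R = Rz(yaw) Ry(pitch) Rx(roll)).
In Python, from cell import ctrl, viewer, finish_job gives the robot as it stands.
- The arm moves only by the tool move_arm, never from a script. Its argument "moves" is text: rows parted by semicolons, each of 7 numbers parted by spaces: the shift along the tool's x, y, z in cm, then the turn, a rotation vector about the tool's x, y, z in degrees, then the closure, from 0 (fully open) to 1 (shut). In form: x y z ax ay az jaw; .... A call has 1 to 10 rows; each row is the pose to reach, as a shift and turn from the pose commanded when the call began, along the tool's axes at that moment; what a row does not reach only later rows make up. A row lasts 1/8 s, in which the tool goes at most 62.5 mm and 10.7 degrees, less where a joint would pass 70% of its speed; a pose out of reach is approached as far as the arm can. A call with a gripper value outside its range is refused whole. The fingers move at their own pace and stop on an object; "squeeze" is the grip in N (left out, the last holds). Time passes only in rows, so rows that repeat a pose let the fingers close. It gives the time, the measured TCP pose, the force, the opening and the grip force at its end, in the units of the state.
- ctrl.get_obs(): the state, without advancing time (a new reading comes with each control period).
- viewer.get_image(name): name is "side" or "top"; returns a dict with "image" (384x512x3 uint8, blue, green, red), "range_z" (384x512 float32, m along the optical axis (not along the pixel's ray), 0 where there is no reading), "intrinsics" (3x3 intrinsics, pixels), "D" ([k1, k2, p1, p2, k3] as OpenCV has them; the pictures are not rectified), "position" and "attitude" of the camera in the world. Camera axes: x right, y down, z forward; pixel columns grow to the right and rows downward; lengths in m; the calibration is good to about 2 mm. A picture is of the moment at which its call begins.
- finish_job(): hands the job in; it is judged then, once.
The state is a dict: "time_s": time; "joint_positions": joint angles; "joint_vel": joint speeds; "effort": joint torques, N m; "tcp_pos": TCP position; "eef_rot": TCP orientation; "ft_force": force on the tool from outside, world axes, zero at the start; "torque": the same for the moment, N m; "grip_width": finger opening in m; "grip_force": force on a finger pad.
Only numpy, scipy, OpenCV 4.12 (cv2) and the standard library are available. Lean on these libraries where they do the work, as an engineer would, in place of code of your own. Each camera call takes 0.05 s, during which the arm holds its last target. There are 200 camera calls.

TASK

Take the blue bottle brush out of its stand and scrub the drop tube of the red steel unit with two strokes, each one down to the grate at the bottom and back up to the mouth, then hang the brush back in its stand and let go of it. Then pull the unit's spring-return drawer, the one with the chrome handle, out until the white pointer stands over the yellow mark on the rail, and finish while still holding it there: the drawer snaps shut if you let go. Leave the tooth cluster, sieve, plaster offcuts, jar and spatula where they are.

Things in the scene. Friction and masses are not known exactly. Their poses are not given: they have to be found in the camera images.
- unit: Red steel unit fixed to the bench: casing 180 (x) x 150 (y) x 85 mm high, origin at the centre of its underside, front (drawer) facing its own -x. An aluminium drop tube (inner diameter 60, outer 68) stands out of its top, centred at x +15, y 0. A grey rail, 150 long, 22 wide, 30 high, runs forward (-x) from the casing front, centred at y -86. Place and yaw vary.
- tube_floor (a point): Centre of the drop tube's inner floor (grate), 50 mm above the bench; axes as the unit's (z up).
- tube_mouth (a point): Centre of the drop tube's open mouth, 135 mm above the bench, 85 mm above the tube floor.
- drawer: The unit's drawer: slides along the unit's -x, 0 to 110 mm; origin at the unit's origin when shut. A spring pulls it shut: 3 N when shut, 0.7 N more per 10 mm. Red front panel 146 wide, 12 thick, top 82 mm above the bench. A small chrome key sticks out 21 mm from the panel at y +52, 34 mm above the bench; it is unlocked, not to be used.
- handle (a point): Middle of the drawer's chrome pull bar: round, 12 mm diameter, 80 mm long along the unit's y, 70 mm above the bench, centre 50 mm in front of the drawer panel (44 mm free behind it), clear above and below: pinch it from above, a finger before and one behind. Stems at both ends join it to the panel. It moves with the drawer.
- pointer (a point): Middle of the small white pointer (6 mm wide along the pull) at the drawer front's side, above the rail, 37 mm above the bench. It moves with the drawer.
- mark: Yellow mark on the rail, 14 mm wide along the pull, 24 mm across. Origin: its middle on the rail's top, 30 mm above the bench; its x axis is the unit's x (pull direction is -x). It lies 48 to 85 mm in front of where the pointer stands when the drawer is shut.
- stand: Grey upright tube on a dark foot 96 mm across, fixed to the bench: inner diameter 38, outer 52, rim 123 mm high. Origin: centre of its underside on the bench. The brush hangs in it by its collar.
- stand_mouth (a point): Centre of the stand's open mouth, 123 mm above the bench.
- brush: Bottle brush, 195 mm long, about 70 g, upright in the stand; z axis up along it to the handle. Origin: lower tip. Rigid bristle head 26 mm in diameter, 0 to 62 mm, tapered end; wire 8 mm; collar disc 52 mm in diameter, 115 to 121 mm; round blue handle 18 mm in diameter, 121 to 195 mm. Hung up, the collar rests on the stand's rim, tip 8 mm above the bench.
- brush_tip (a point): Lower tip of the brush (same as the brush's origin).
- teeth: Tan shark tooth cluster, about 80 x 65 x 50 mm, loose; origin: centre of its underside. Not to be moved.
- sieve: Green plastic sieve, 160 mm in diameter, 45 mm high, loose; origin: centre of its underside. Not to be moved.
- offcut_a: Grey plaster jacket offcut, about 100 x 60 x 35 mm, loose; origin: underside of its middle. Not to be moved.
- offcut_b: Grey plaster jacket offcut, about 100 x 75 x 35 mm, loose; origin: underside of its middle. Not to be moved.
- jar: Amber jar, 56 mm in diameter, 100 mm high, loose; origin: centre of its underside. Not to be moved.
- spatula: Spatula lying on the bench, loose; origin: underside of its middle. Not to be moved.
Mind the look-alikes: they are no part of the job. What is shaped like the brush but turquoise is not meant.

How it is judged:
On the way, in this order (a step that is already met when the one before it is completed fails the run):
1. the held brush goes down the drop tube to near the grate (tip within 20 mm of the tube floor) (horizontal distance between brush_tip and tube_floor below 0.03 m and contact force between the fingers and brush above 0.5 N and z of brush_tip in the frame of tube_floor between -0.01 and 0.02 m), for 0.05 s.
2. the held brush comes up inside the tube (tip more than 40 mm above the tube floor) (horizontal distance between brush_tip and tube_floor below 0.03 m and contact force between the fingers and brush above 0.5 N and z of brush_tip in the frame of tube_floor between 0.04 and 0.1 m), for 0.05 s.
3. a second time down to near the grate (all of step 1), for 0.05 s.
4. and a second time up (all of step 2), for 0.05 s.
5. the brush hangs in its stand again, upright, let go (horizontal distance between brush_tip and stand below 0.012 m and z of brush_tip in the frame of stand between 0.003 and 0.013 m and angle between brush's own z axis and vertical below 0.12 rad and contact force between the fingers and brush below 0.1 N and linear speed of brush below 0.03 m/s), for 0.2 s.
At the end, for the whole second after the job is handed in: Pointer within 7 mm of the middle of the yellow mark along the pull, drawer still (under 20 mm/s) and held by the fingers (over 2 N); brush let go in its stand: tip within 12 mm of the stand's axis, 3 to 13 mm above the bench, tilt under 0.12 rad (x of pointer in the frame of mark between -0.007 and 0.007 m and linear speed of drawer below 0.02 m/s and contact force between the fingers and drawer above 2 N and horizontal distance between brush_tip and stand below 0.012 m and z of brush_tip in the frame of stand between 0.003 and 0.013 m and angle between brush's own z axis and vertical below 0.12 rad and contact force between the fingers and brush below 0.1 N); the arm keeps its last pose, push and grip.
It fails at once if the tooth cluster, sieve, a plaster offcut, the jar or the spatula is shifted by more than 25 mm (distance of any of teeth, sieve, offcut_a, offcut_b, jar, spatula from where it was at the start of the episode above 0.025 m).
It also fails if it takes over 64 s, if anything falls off the work surface, if the arm or the gripper's body presses on something with over 40 N, if the wrist force passes 120 N, or if a joint passes its speed limit or range.

## Working session

There is one attempt and no reset: what is moved stays moved. The work goes in short steps, Python scripts to look and compute and a tool call to move; the robot and the scene stay as the last step left them, time stands still between calls to the robot, and variables do not carry over. Pictures are saved under pics/ and viewed, at most 10 in all, crops included, and the job is handed in when it is done.

Besides the shell and the picture viewer there is one more tool, called after "Emit:" by a JSON object that holds its "op" and its "data", one argument or row to a line. move_arm: Moves the arm, as the interface text tells. Its arguments: {"type":"object","properties":{"moves":{"type":"string"},"squeeze":{"type":"number"}},"required":["moves"]}

```bash
mkdir -p pics; ls
cat > h.py <<'E'
import numpy as np, cv2
from cell import ctrl, viewer, finish_job
from scipy.spatial.transform import Rotation as R
E
python3 - <<'E'
from h import *
for n in ("side","top"):
    d=viewer.get_image(n); cv2.imwrite(f"pics/{n}0.png",d["image"]); np.save(n+".npy",d,allow_pickle=True)
    print(n,d["intrinsics"],d["D"],d["position"],d["attitude"])
o=ctrl.get_obs();print(o)
E
```

```text
pics
side [[373.37071599   0.         253.05138256]
 [  0.         373.37071599 196.23339215]
 [  0.           0.           1.        ]] [-0.04303883  0.          0.          0.          0.        ] [ 0.33683719 -0.59506348  0.95675361] [-2.4847279  -0.01592936 -0.25562761]
top [[416.55599398   0.         253.91836302]
 [  0.         416.55599398 194.612179  ]
 [  0.           0.           1.        ]] [-0.00437431  0.          0.          0.          0.        ] [0.36591779 0.03810212 1.64060905] [-3.0306016   0.01916992 -1.56331828]
{'time_s': 0.1, 'joint_positions': array([ 1.21747862,  0.41791285, -0.01029101,  1.61409062,  0.00472955,
        1.11070503, -0.05300712]), 'joint_vel': array([-7.47497750e-04, -1.76204936e-03,  7.74727654e-04, -1.36153800e-03,
       -6.65488150e-04, -1.89864816e-04,  5.82030251e-05]), 'effort': array([ 7.53803870e-04, -8.52589774e+01,  6.39504232e-01, -4.26701868e+01,
       -4.89318289e-02,  1.62499939e-02, -8.50094864e-06]), 'tcp_pos': array([ 0.19161608, -0.59455413,  0.20489862]), 'eef_rot': array([-3.14050542e+00,  1.16619901e-04,  3.11820715e-01]), 'ft_force': array([-0.04305534, -0.35538208, -0.29159374]), 'torque': array([-0.02424999,  0.02142892,  0.03329345]), 'grip_force': 0.0, 'grip_width': 0.09409780637414311}
```

View pics/side0.png

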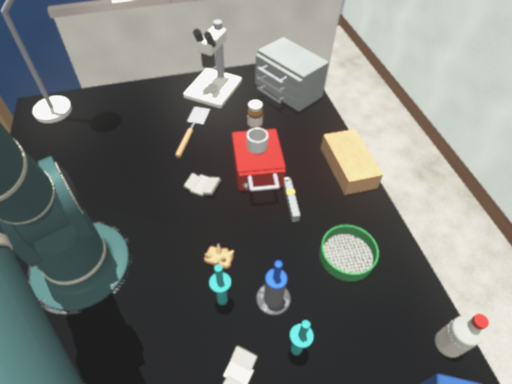

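View pics/top0.png

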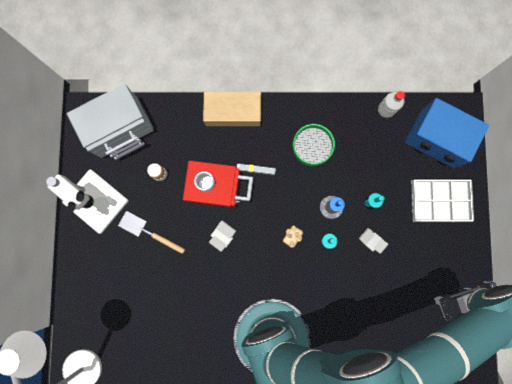

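The side view shows the blue brush at about (276,280), the tube mouth at (257,135) and the yellow mark at (291,190). In the top view the brush is at (336,205), the unit at (212,183), the tube at (204,181), the handle at (250,188) and the mark at (252,168). The unit's front faces world -y.

```bash
cat >> h.py <<'E'
def cloud(d):
    K,D=d["intrinsics"],np.array(d["D"]); h,w=d["range_z"].shape
    u,v=np.meshgrid(np.arange(w),np.arange(h))
    n=cv2.undistortPoints(np.stack([u,v],-1).reshape(-1,1,2).astype(np.float64),K,D).reshape(h,w,2)
    ray=np.dstack([n,np.ones((h,w))])@R.from_euler("xyz",d["attitude"]).as_matrix().T
    return ray, ray*d["range_z"][...,None]+d["position"]
def hsv(d): return cv2.cvtColor(d["image"],cv2.COLOR_BGR2HSV)
def onplane(d,ray,m,z):  # mean of ray hits at height z
    r=ray[m]; return d["position"]+r*((z-d["position"][2])/r[:,2])[:,None]
E
cat > m.py <<'E'
from h import *
for n in ("side","top"):
    d=np.load(n+".npy",allow_pickle=True).item(); ray,P=cloud(d); H=hsv(d); z=P[...,2]
    h,s,v=[H[...,i].astype(int) for i in range(3)]; ok=d["range_z"]>0
    near=(P[...,0]>.2)&(P[...,0]<.85)&(abs(P[...,1])<.6)&ok
    print(n,"bench z",np.median(z[near&(v<40)]))
    blue=near&(h>105)&(h<125)&(s>130)&(z>.05)&(P[...,1]>-.4)&(P[...,1]<0)
    print("blue",blue.sum(),np.percentile(z[blue],[2,50,98]).round(3))
    t=blue&(z>.19); print(" top",t.sum(),P[t].mean(0).round(4),np.ptp(P[t],0).round(3))
    bc=P[t].mean(0)
    for lo,hi in ((.105,.14),(.14,.19),(.0,.03)):
        q=near&(np.hypot(*(P[...,:2]-bc[:2]).transpose(2,0,1))<.06)&(z>lo)&(z<hi)
        if lo<.01: q&=np.hypot(*(P[...,:2]-bc[:2]).transpose(2,0,1))<.055
        print("  z",lo,hi,q.sum(),P[q].mean(0).round(4),((P[q].max(0)+P[q].min(0))/2).round(4),np.ptp(P[q],0).round(3))
    red=near&((h<8)|(h>172))&(s>150)&(v>80)&(P[...,1]>0)
    top=red&(z>.078); 
    if top.sum():
        print("red top",top.sum(),np.median(z[top]),cv2.minAreaRect((P[top][:,:2]*1000).astype(np.float32)))
    rc=P[red].mean(0)
    tube=near&(z>.125)&(np.hypot(*(P[...,:2]-rc[:2]).transpose(2,0,1))<.08)
    print("tube rim",tube.sum(),cv2.minEnclosingCircle((P[tube][:,:2]*1000).astype(np.float32)),np.median(z[tube]))
    ye=near&(h>20)&(h<35)&(s>130)&(np.hypot(*(P[...,:2]-rc[:2]).transpose(2,0,1))<.25)
    print("yellow",ye.sum(),onplane(d,ray,ye,.03).mean(0),z[ye].mean(),cv2.minAreaRect((onplane(d,ray,ye,.03)[:,:2]*1000).astype(np.float32)))
E
python3 m.py
```

```text
side bench z -0.0001037272341276596
blue 348 [0.122 0.129 0.203]
 top 60 [ 0.5017 -0.2361  0.2002] [0.017 0.017 0.015]
  z 0.105 0.14 318 [ 0.499  -0.2404  0.1253] [ 0.5016 -0.2335  0.1226] [0.049 0.05  0.035]
  z 0.14 0.19 60 [ 0.499  -0.2399  0.165 ] [ 0.5009 -0.2375  0.1638] [0.014 0.011 0.047]
  z 0.0 0.03 675 [ 0.4967 -0.2475  0.0058] [ 0.5017 -0.2371  0.015 ] [0.108 0.107 0.03 ]
red top 1480 0.08357657311523059 ((583.93896484375, 230.97752380371094), (198.89854431152344, 150.8515625), 82.8516845703125)
tube rim 95 ((586.5069580078125, 251.24053955078125), 34.337039947509766) 0.13157701814774414
yellow 6 [0.66501329 0.08126308 0.03      ] 0.014034319483723634 ((665.0174560546875, 81.26515197753906), (8.394255638122559, 3.1857364177703857), 71.50807189941406)
top bench z -0.0009869535663968865
blue 97 [0.115 0.13  0.206]
 top 14 [ 0.502 -0.229  0.204] [0.014 0.011 0.009]
  z 0.105 0.14 139 [ 0.4997 -0.2274  0.1271] [ 0.5018 -0.231   0.1226] [0.051 0.051 0.035]
  z 0.14 0.19 14 [ 0.4992 -0.2247  0.1722] [ 0.5003 -0.2263  0.1697] [0.014 0.01  0.04 ]
  z 0.0 0.03 260 [ 0.4978 -0.2199  0.0052] [ 0.503  -0.2305  0.0121] [0.107 0.107 0.024]
red top 1529 0.08370236662781916 ((583.0386962890625, 234.16500854492188), (193.2996826171875, 150.81358337402344), 83.00894927978516)
tube rim 73 ((584.4641723632812, 255.71498107910156), 34.44233322143555) 0.1324665284089508
yellow 22 [0.65390503 0.08275778 0.03      ] 0.02407719853777038 ((652.13330078125, 80.60106658935547), (27.83226776123047, 11.771693229675293), 0.48848986625671387)
```

Run:
```python
import cv2,numpy as np
a=cv2.imread("pics/side0.png")[110:240,170:330]; b=cv2.imread("pics/top0.png")[130:230,170:370]
a=cv2.resize(a,None,fx=4,fy=4,interpolation=2)[:, :]
b=cv2.resize(b,None,fx=4,fy=4,interpolation=2)
cv2.imwrite("pics/a.png",a);cv2.imwrite("pics/b.png",b);print(a.shape,b.shape)
```

```text
(520, 640, 3) (400, 800, 3)
```

View pics/a.png

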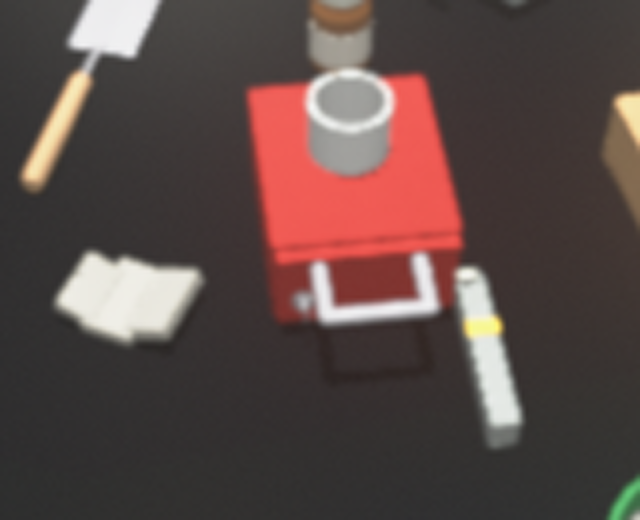

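View pics/b.png

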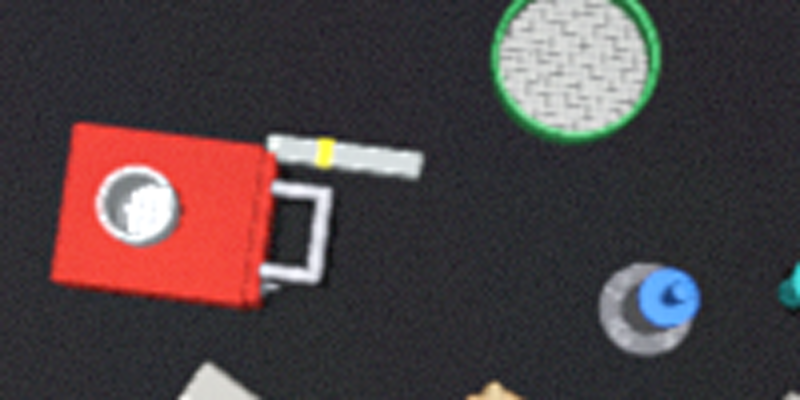

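Crop a shows the mouth at (350,100), the white pointer at (468,272) and the mark at (483,326). Crop b shows the tube at (138,206), the mark at (325,153) and the brush collar at (668,297).

The measurements fit the given sizes:
- **Brush:** about (0.501, -0.233), top at 0.203.
- **Tube:** about (0.5855, 0.2535).
- **Pull direction:** about (-0.122, -0.993), so I use tool yaw -0.122 throughout.

Next I go above the brush.

Emit:
{"op": "move_arm", "data": {
  "moves": "0 0 -4 0 0 0 0; 4.5 -2.8 -6.5 0 0 2.5 0; 9 -5.5 -6.5 0 0 5 0; 14 -8.5 -6.5 0 0 8 0; 19 -11.5 -6.5 0 0 11 0; 24 -14.5 -6.5 0 0 14 0; 29 -17.5 -6.5 0 0 17 0; 34 -20.5 -6.5 0 0 20 0; 38 -23 -6.5 0 0 23 0; 40.5 -24.9 -6.5 0 0 24.9 0",
  "squeeze": 25
}}

```text
time_s: 1.35
tcp_pos: [0.502, -0.2314, 0.2701]
eef_rot: [-3.141, 0.0, -0.122]
ft_force: [-0.4, -1.1, -0.4]
grip_width: 0.0939
grip_force: 0.0
```

Emit:
{"op": "move_arm", "data": {
  "moves": "0 0 0 0 0 0 0; 0 0 0 0 0 0 0"
}}

```text
time_s: 1.6
tcp_pos: [0.5003, -0.2343, 0.2702]
eef_rot: [3.141, 0.001, -0.123]
ft_force: [-1.5, -1.1, 0.9]
grip_width: 0.0937
grip_force: 0.0
```

Emit:
{"op": "move_arm", "data": {
  "moves": "0 0 3 0 0 0 0; 0 0 6 0 0 0 0; 0 0 9 0 0 0 0; 0 0 12 0 0 0 0; 0 0 12 0 0 0 0.4; 0 0 12 0 0 0 0.7; 0 0 12 0 0 0 1; 0 0 12 0 0 0 1; 0 0 12 0 0 0 1; 0 0 12 0 0 0 1"
}}

```text
time_s: 2.85
tcp_pos: [0.5009, -0.2336, 0.1505]
eef_rot: [-3.142, -0.0, -0.123]
ft_force: [0.4, 0.4, 0.3]
grip_width: 0.0375
grip_force: 0.0
```

Run:
```python
from h import *
o=ctrl.get_obs(); print({k:np.round(o[k],4) for k in("time_s","tcp_pos","eef_rot","ft_force","grip_width","grip_force")})
d=viewer.get_image("side"); cv2.imwrite("pics/c.png",cv2.resize(d["image"][190:320,190:350],None,fx=4,fy=4,interpolation=2))
```

```text
{'time_s': np.float64(2.85), 'tcp_pos': array([ 0.5009, -0.2336,  0.1505]), 'eef_rot': array([-3.1416e+00, -1.0000e-04, -1.2270e-01]), 'ft_force': array([0.3653, 0.4278, 0.2801]), 'grip_width': np.float64(0.0375), 'grip_force': np.float64(0.0)}
```

View pics/c.png

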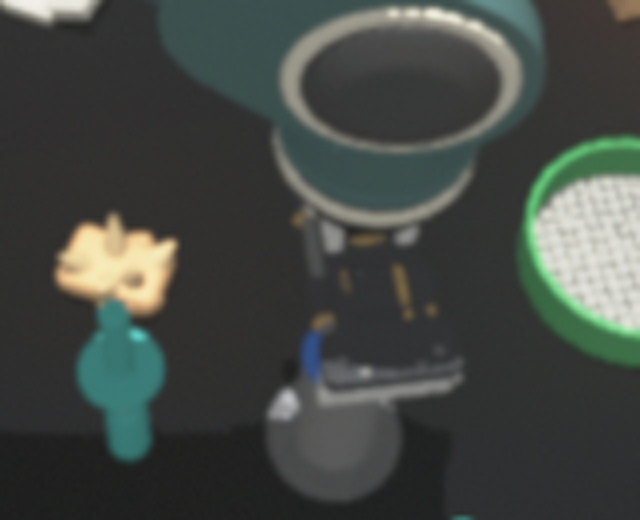

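The picture shows the gripper over the stand (foot at about (335,440)) with the blue handle partly hidden at (312,350). The fingers are still closing, so I give them more rows.

Emit:
{"op": "move_arm", "data": {
  "moves": "0 0 0 0 0 0 1; 0 0 0 0 0 0 1; 0 0 0 0 0 0 1; 0 0 0 0 0 0 1; 0 0 0 0 0 0 1; 0 0 0 0 0 0 1"
}}

```text
time_s: 3.65
tcp_pos: [0.5008, -0.2336, 0.1504]
eef_rot: [-3.142, 0.0, -0.123]
ft_force: [0.6, 0.2, -1.3]
grip_width: 0.0178
grip_force: 25.0
```

Emit:
{"op": "move_arm", "data": {
  "moves": "0 0 -1 0 0 0 1; 0 0 -3 0 0 0 1; 0 0 -6 0 0 0 1; 0 0 -9 0 0 0 1; 0 0 -12 0 0 0 1; 0 0 -15 0 0 0 1; 0 0 -16 0 0 0 1; 0 0 -16 0 0 0 1"
}}

```text
time_s: 4.65
tcp_pos: [0.5008, -0.2336, 0.3105]
eef_rot: [3.141, -0.0, -0.123]
ft_force: [0.7, -0.4, -1.0]
grip_width: 0.0178
grip_force: 25.0
```

Run:
```python
from h import *
o=ctrl.get_obs(); print({k:np.round(o[k],4) for k in("tcp_pos","ft_force","grip_width","grip_force")})
d=viewer.get_image("side"); cv2.imwrite("pics/c2.png",cv2.resize(d["image"][170:320,190:350],None,fx=4,fy=4,interpolation=2))
```

```text
{'tcp_pos': array([ 0.5008, -0.2336,  0.3105]), 'ft_force': array([ 0.7239, -0.3699, -0.9965]), 'grip_width': np.float64(0.0178), 'grip_force': np.float64(24.9999)}
```

View pics/c2.png

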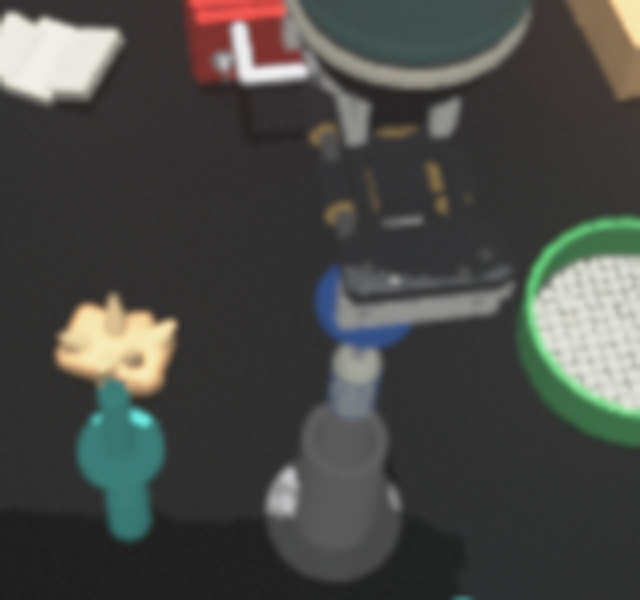

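The brush is out of the stand: collar at (365,305), head at (355,385) above the stand rim at (345,435), hanging upright. Now I carry it to the tube.

Emit:
{"op": "move_arm", "data": {
  "moves": "0 -2 0 0 0 0 1; 0.4 -7 0 0 0 0 1; 0.7 -13 0 0 0 0 1; 1 -19 0 0 0 0 1; 1.3 -25 0 0 0 0 1; 1.6 -31 0 0 0 0 1; 1.9 -37 0 0 0 0 1; 2.2 -43 0 0 0 0 1; 2.4 -47.5 0 0 0 0 1; 2.5 -49.4 0 0 0 0 1"
}}

```text
time_s: 5.95
tcp_pos: [0.5848, 0.2572, 0.3093]
eef_rot: [-3.141, 0.002, -0.119]
ft_force: [0.7, 0.2, -0.8]
grip_width: 0.0173
grip_force: 25.0
```

Emit:
{"op": "move_arm", "data": {
  "moves": "0 0 0 0 0 0 1; 0 0 0 0 0 0 1; 0 0 0 0 0 0 1"
}}

```text
time_s: 6.32
tcp_pos: [0.5864, 0.2522, 0.3106]
eef_rot: [3.141, -0.0, -0.125]
ft_force: [0.7, 0.3, -0.3]
grip_width: 0.0178
grip_force: 25.0
```

Run:
```python
from h import *
o=ctrl.get_obs(); print({k:np.round(o[k],4) for k in("tcp_pos","joint_positions","ft_force","grip_width","grip_force")})
d=viewer.get_image("side"); cv2.imwrite("pics/e.png",cv2.resize(d["image"][70:220,180:340],None,fx=4,fy=4,interpolation=2))
```

```text
{'tcp_pos': array([0.5864, 0.2522, 0.3106]), 'joint_positions': array([-0.099 ,  0.4098, -0.4975,  1.4292,  0.1965,  1.3519, -2.2997]), 'ft_force': array([ 0.6739,  0.2526, -0.2874]), 'grip_width': np.float64(0.0178), 'grip_force': np.float64(24.9999)}
```

View pics/e.png

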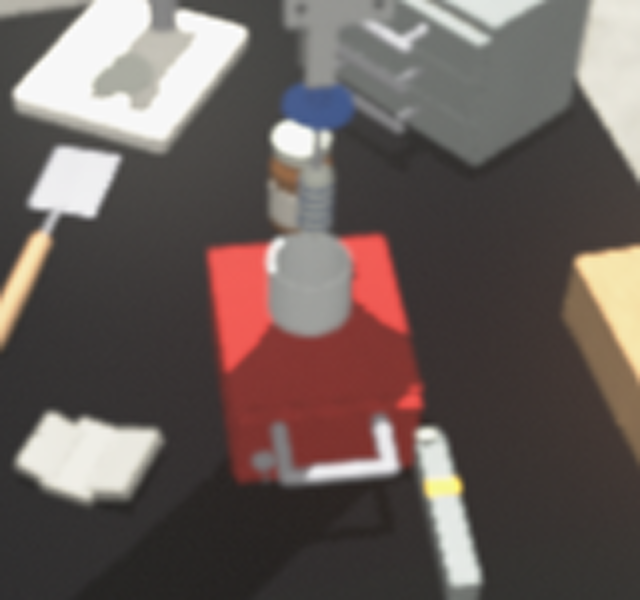

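The head (316,215) hangs centred above the tube mouth (312,260). I start both strokes now.

Emit:
{"op": "move_arm", "data": {
  "moves": "0 0 2 0 0 0 1; 0 0 4 0 0 0 1; 0 0 6 0 0 0 1; 0 0 8 0 0 0 1; 0 0 10 0 0 0 1; 0 0 10.8 0 0 0 1; 0 0 10.8 0 0 0 1; 0 0 10.8 0 0 0 1; 0 0 10.8 0 0 0 1"
}}

```text
time_s: 7.5
tcp_pos: [0.5864, 0.2538, 0.2031]
eef_rot: [-3.141, -0.001, -0.123]
ft_force: [-0.0, -0.1, -0.1]
grip_width: 0.0178
grip_force: 25.0
```

Emit:
{"op": "move_arm", "data": {
  "moves": "0 0 -2 0 0 0 1; 0 0 -5 0 0 0 1; 0 0 -7.5 0 0 0 1; 0 0 -7.5 0 0 0 1; 0 0 -7.5 0 0 0 1; 0 0 -7.5 0 0 0 1"
}}

```text
time_s: 8.25
tcp_pos: [0.5858, 0.2534, 0.2768]
eef_rot: [3.141, 0.001, -0.123]
ft_force: [0.2, 0.4, -0.6]
grip_width: 0.0176
grip_force: 25.0
```

Emit:
{"op": "move_arm", "data": {
  "moves": "0 0 2 0 0 0 1; 0 0 5 0 0 0 1; 0 0 7.5 0 0 0 1; 0 0 7.5 0 0 0 1; 0 0 7.5 0 0 0 1; 0 0 7.5 0 0 0 1"
}}

```text
time_s: 9.0
tcp_pos: [0.5866, 0.2539, 0.2036]
eef_rot: [-3.141, -0.001, -0.123]
ft_force: [-0.0, -0.6, -0.8]
grip_width: 0.0177
grip_force: 25.0
```

Emit:
{"op": "move_arm", "data": {
  "moves": "0 0 -2 0 0 0 1; 0 0 -5 0 0 0 1; 0 0 -7.5 0 0 0 1; 0 0 -7.5 0 0 0 1; 0 0 -7.5 0 0 0 1; 0 0 -7.5 0 0 0 1"
}}

```text
time_s: 9.75
tcp_pos: [0.5859, 0.2534, 0.2768]
eef_rot: [3.141, 0.001, -0.123]
ft_force: [-0.2, -0.1, -1.1]
grip_width: 0.0177
grip_force: 25.0
```

Both strokes measured as planned (TCP 0.203, so the tip was about 11 mm above the grate). Now back to the stand.

Emit:
{"op": "move_arm", "data": {
  "moves": "0 0 -1.5 0 0 0 1; 0 0 -3.3 0 0 0 1; 0 0 -3.3 0 0 0 1; -0.1 2 -3.3 0 0 0 1; -0.4 7 -3.3 0 0 0 1; -0.7 13 -3.3 0 0 0 1; -1 19 -3.3 0 0 0 1; -1.3 25 -3.3 0 0 0 1; -1.6 31 -3.3 0 0 0 1; -1.9 37 -3.3 0 0 0 1"
}}

```text
time_s: 11.0
tcp_pos: [0.5205, -0.1141, 0.3103]
eef_rot: [3.141, 0.0, -0.124]
ft_force: [1.2, 0.7, -1.3]
grip_width: 0.0179
grip_force: 25.0
```

Emit:
{"op": "move_arm", "data": {
  "moves": "-0.3 5 0 0 0 0 1; -0.5 9.5 0 0 0 0 1; -0.6 12.4 0 0 0 0 1; -0.6 12.4 0 0 0 0 1; -0.6 12.4 0 0 0 0 1; -0.6 12.4 0 0 0 0 1"
}}

```text
time_s: 11.75
tcp_pos: [0.5008, -0.2328, 0.3105]
eef_rot: [-3.141, 0.0, -0.122]
ft_force: [0.2, -0.2, -1.3]
grip_width: 0.0176
grip_force: 25.0
```

Run:
```python
from h import *
o=ctrl.get_obs(); print({k:np.round(o[k],4) for k in("tcp_pos","eef_rot","ft_force","grip_width","grip_force")})
Rt=R.from_euler("xyz",o["eef_rot"]); print("to stand pose, tool cm",Rt.inv().apply(np.array([.5008,-.2336,.1505])-o["tcp_pos"])*100)
d=viewer.get_image("side"); cv2.imwrite("pics/f.png",cv2.resize(d["image"][170:320,190:350],None,fx=4,fy=4,interpolation=2))
```

```text
{'tcp_pos': array([ 0.5008, -0.2328,  0.3105]), 'eef_rot': array([-3.1414,  0.    , -0.1216]), 'ft_force': array([ 0.1744, -0.2477, -1.2601]), 'grip_width': np.float64(0.0176), 'grip_force': np.float64(25.0)}
to stand pose, tool cm [5.50186580e-03 8.57265018e-02 1.59960560e+01]
```

View pics/f.png

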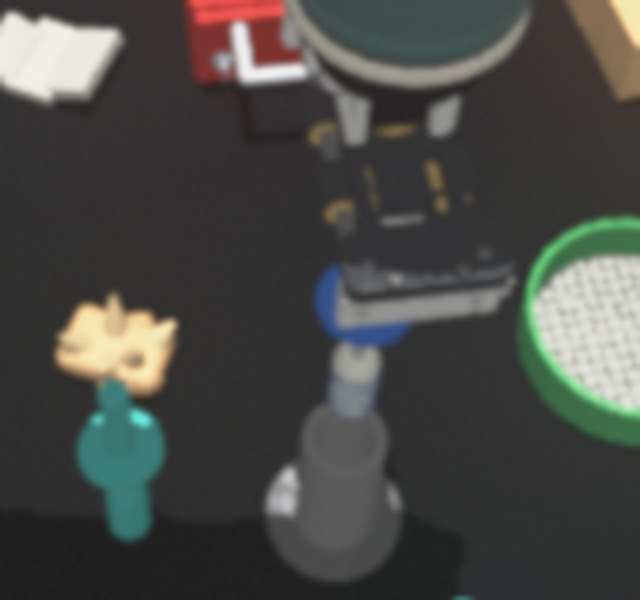

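Same view as at lift-out: head (355,385) over the stand rim (345,435). I lower it to the original pose.

Emit:
{"op": "move_arm", "data": {
  "moves": "0 0 2 0 0 0 1; 0 0 4 0 0 0 1; 0 0 6.5 0 0 0 1; 0 0 9 0 0 0 1; 0 0 11.5 0 0 0 1; 0 0 14 0 0 0 1; 0 0 15.2 0 0 0 1; 0 0 15.8 0 0 0 1; 0 0 16 0 0 0 1; 0 0 16 0 0 0 1"
}}

```text
time_s: 13.05
tcp_pos: [0.5011, -0.2337, 0.151]
eef_rot: [3.141, -0.001, -0.123]
ft_force: [0.1, -0.1, -0.7]
grip_width: 0.0177
grip_force: 25.0
```

Emit:
{"op": "move_arm", "data": {
  "moves": "0 0 0 0 0 0 0.8; 0 0 0 0 0 0 0.6; 0 0 0 0 0 0 0.4; 0 0 0 0 0 0 0.4; 0 0 0 0 0 0 0.4; 0 0 0 0 0 0 0.4; 0 0 -2 0 0 0 0.4; 0 0 -5 0 0 0 0.4; 0 0 -8 0 0 0 0.4; 0 0 -11 0 0 0 0.4"
}}

```text
time_s: 14.3
tcp_pos: [0.5007, -0.2336, 0.2614]
eef_rot: [-3.142, 0.0, -0.123]
ft_force: [0.7, -0.2, 0.2]
grip_width: 0.0569
grip_force: 0.0
```

```bash
cat > chk.py <<'E'
from h import *
d=viewer.get_image("side"); np.save("side.npy",d,allow_pickle=True); d2=viewer.get_image("top"); np.save("top.npy",d2,allow_pickle=True)
for d in(d,):
    ray,P=cloud(d);H=hsv(d);h,s=H[...,0],H[...,1];z=P[...,2]
    b=(h>105)&(h<125)&(s>130)&(z>.05)&(abs(P[...,0]-.5)<.1)&(P[...,1]>-.4)&(P[...,1]<-.1)
    print("blue",b.sum(),np.percentile(z[b],[2,50,98]).round(3))
    for q in (b&(z>.19),b&(z>.14)&(z<.19),b&(z<.14)): print(q.sum(), P[q].mean(0).round(4) if q.any() else "")
E
python3 chk.py; python3 m.py | grep -E "yellow|side|top"
```

```text
blue 328 [0.124 0.129 0.196]
15 [ 0.4985 -0.2417  0.1957]
64 [ 0.4992 -0.2416  0.1654]
249 [ 0.5002 -0.2387  0.1281]
side bench z -0.00038716141675909643
 top 15 [ 0.4985 -0.2417  0.1957] [0.009 0.007 0.01 ]
red top 45 0.08069873055596632 ((509.662841796875, 150.561279296875), (18.369895935058594, 36.887535095214844), 47.158260345458984)
yellow 0 [nan nan nan] nan ((0.0, 0.0), (0.0, 0.0), 0.0)
top bench z -0.001009000257938042
 top 5 [ 0.4545 -0.1636  0.5376] [0.028 0.019 0.217]
  return _methods._mean(a, axis=axis, dtype=dtype,
  ret = ret.dtype.type(ret / rcount)
m.py:23: RuntimeWarning: Mean of empty slice.
  print("yellow",ye.sum(),onplane(d,ray,ye,.03).mean(0),z[ye].mean(),cv2.minAreaRect((onplane(d,ray,ye,.03)[:,:2]*1000).astype(np.float32)))
  ret = um.true_divide(
m.py:14: RuntimeWarning: Mean of empty slice.
  print("  z",lo,hi,q.sum(),P[q].mean(0).round(4),((P[q].max(0)+P[q].min(0))/2).round(4),np.ptp(P[q],0).round(3))
Traceback (most recent call last):
  File "m.py", line 14, in <module>
    print("  z",lo,hi,q.sum(),P[q].mean(0).round(4),((P[q].max(0)+P[q].min(0))/2).round(4),np.ptp(P[q],0).round(3))
                                                      ~~~~~~~~^^^
ValueError: zero-size array to reduction operation maximum which has no identity
```

The collar is back at z 0.129, so the brush is hung. I locate the handle, mark and pointer from the first, unobstructed pictures.

```bash
cat > hd.py <<'E'
from h import *
ux=np.array([np.cos(np.radians(83)),np.sin(np.radians(83))]); uy=np.array([-ux[1],ux[0]])
O=np.array([.584,.239])
def U(p): return np.stack([(p[:,:2]-O)@ux,(p[:,:2]-O)@uy],1)*1000
def meas(n,img,d):
    ray,_=cloud(d); H=cv2.cvtColor(img,cv2.COLOR_BGR2HSV).astype(int); h,s,v=H[...,0],H[...,1],H[...,2]
    allm=np.ones(h.shape,bool)
    def pl(z): return U(onplane(d,ray,allm,z)).reshape(*h.shape,2)
    ye=(h>20)&(h<35)&(s>70)&(v>100); q=pl(.03); ye&=(q[...,0]>-300)&(q[...,0]<-80)&(abs(q[...,1]+86)<25)
    w=s[ye]; print(n,"mark",ye.sum(),np.average(q[ye],0,w).round(1),(q[ye].min(0)+q[ye].max(0))/2)
    q=pl(.07); br=(s<60)&(v>130)&(q[...,0]<-115)&(q[...,0]>-280)&(abs(q[...,1])<45)
    x=q[br][:,0]; hst=np.histogram(x,np.arange(-280,-110,4)); f=hst[0].argmax(); c=hst[1][f]+2
    b=br&(abs(q[...,0]-c)<10); print(n,"bar",b.sum(),q[b].mean(0).round(1),np.ptp(q[b],0).round(1), c)
    q=pl(.037); ro=(abs(q[...,1]+86)<14)&(q[...,0]<-80)&(q[...,0]>-260)
    i=np.round(q[ro][:,0]/3); g=[(int(k*3),int(v[ro][i==k].mean()),int(v[ro][i==k].max()),int(s[ro][i==k].mean())) for k in np.unique(i)[::-1]]
    print(n,"rail profile@37mm x,vmean,vmax,s",g)
E
python3 - <<'E'
from hd import *
for n in("side","top"): meas(n,cv2.imread(f"pics/{n}0.png"),np.load(n+".npy",allow_pickle=True).item())
E
```

```text
side mark 43 [-146.4  -87. ] [-146.46741003  -85.43257569]
side bar 122 [-152.3    0.5] [16.3 89.7] -154
side rail profile@37mm x,vmean,vmax,s [(-81, 89, 125, 100), (-84, 67, 79, 55), (-87, 116, 128, 57), (-90, 120, 194, 49), (-93, 150, 211, 20), (-96, 210, 242, 12), (-99, 188, 225, 17), (-102, 156, 213, 17), (-105, 180, 207, 10), (-108, 176, 220, 11), (-111, 189, 224, 8), (-114, 201, 230, 6), (-117, 223, 230, 6), (-120, 180, 230, 10), (-123, 179, 230, 9), (-126, 204, 230, 6), (-129, 227, 231, 4), (-132, 192, 227, 7), (-135, 189, 232, 10), (-138, 224, 234, 12), (-141, 206, 245, 41), (-144, 227, 246, 80), (-147, 244, 247, 96), (-150, 247, 247, 104), (-153, 232, 247, 117), (-156, 232, 247, 110), (-159, 222, 247, 78), (-162, 231, 236, 22), (-165, 199, 231, 12), (-168, 175, 231, 9), (-171, 201, 232, 5), (-174, 225, 232, 5), (-177, 200, 232, 6), (-180, 174, 232, 9), (-183, 195, 232, 6), (-186, 223, 232, 5), (-189, 196, 233, 5), (-192, 199, 232, 5), (-195, 185, 232, 8), (-198, 212, 232, 5), (-201, 204, 232, 6), (-204, 194, 233, 6), (-207, 201, 232, 5), (-210, 191, 232, 6), (-213, 224, 232,
[... 1096 characters left out ...]
5, 194, 225, 12), (-168, 190, 225, 8), (-171, 216, 225, 9), (-174, 187, 225, 14), (-177, 181, 231, 12), (-180, 182, 239, 11), (-183, 212, 232, 9), (-186, 200, 225, 10), (-189, 189, 231, 11), (-192, 189, 226, 12), (-195, 219, 233, 9), (-198, 200, 226, 10), (-201, 184, 222, 10), (-204, 185, 224, 12), (-207, 199, 232, 9), (-210, 216, 239, 9), (-213, 170, 225, 16), (-216, 188, 231, 11), (-219, 211, 228, 9), (-222, 206, 230, 10), (-225, 197, 233, 11), (-228, 188, 226, 11), (-231, 192, 226, 11), (-234, 216, 226, 9), (-237, 172, 210, 11), (-240, 138, 186, 14), (-243, 75, 115, 17), (-246, 54, 65, 28), (-249, 47, 52, 43), (-252, 45, 51, 37), (-255, 47, 56, 24), (-258, 49, 54, 31), (-261, 47, 47, 38)]
```

The mark lies at unit x -146, and the bar at -153 matches the -152 it should be. The pointer at about -96 is the panel's middle, so the pull is about 50 mm. Going to the handle with a narrowed opening.

Emit:
{"op": "move_arm", "data": {
  "moves": "0 0 -1 0 0 0 0.5; 0.2 -3 -1 0 0 0 0.5; 0.5 -8 -1 0 0 0 0.5; 1 -13 -1 0 0 0 0.5; 1.4 -18 -1 0 0 0 0.5; 1.8 -23 -1 0 0 0 0.5; 2.2 -28 -1 0 0 0 0.5; 2.5 -32 -1 0 0 0 0.5; 2.5 -32.6 -1 0 0 0 0.5; 2.5 -32.6 -1 0 0 0 0.5"
}}

```text
time_s: 15.65
tcp_pos: [0.5654, 0.0864, 0.27]
eef_rot: [3.141, 0.001, -0.123]
ft_force: [-0.1, 0.1, 0.3]
grip_width: 0.0471
grip_force: 0.0
```

Emit:
{"op": "move_arm", "data": {
  "moves": "0 0 3 0 0 0 0.5; 0 0 7 0 0 0 0.5; 0 0 11 0 0 0 0.5; 0 0 14 0 0 0 0.5; 0 0 14 0 0 0 0.5; 0 0 14 0 0 0 0.5"
}}

```text
time_s: 16.4
tcp_pos: [0.5662, 0.0862, 0.1317]
eef_rot: [-3.141, -0.001, -0.124]
ft_force: [-0.3, -0.0, 0.6]
grip_width: 0.0473
grip_force: 0.0
```

```bash
python3 - <<'E'
from h import *
o=ctrl.get_obs(); print({k:np.round(o[k],4) for k in("tcp_pos","eef_rot","ft_force","grip_width","grip_force")})
Rt=R.from_euler("xyz",o["eef_rot"]); print("to bar, tool cm",Rt.inv().apply(np.array([.5654,.0871,.051])-o["tcp_pos"])*100)
d=viewer.get_image("side"); cv2.imwrite("pics/g.png",cv2.resize(d["image"][80:230,180:340],None,fx=4,fy=4,interpolation=2))
E
python3 chk.py
```

```text
{'tcp_pos': array([0.5662, 0.0862, 0.1317]), 'eef_rot': array([-3.1415e+00, -1.2000e-03, -1.2380e-01]), 'ft_force': array([-0.3184, -0.0022,  0.5774]), 'grip_width': np.float64(0.0473), 'grip_force': np.float64(0.0)}
to bar, tool cm [-0.09854886 -0.08061621  8.07174097]
blue 318 [0.12  0.129 0.203]
54 [ 0.5018 -0.2376  0.1998]
62 [ 0.4991 -0.2416  0.1657]
202 [ 0.5018 -0.2394  0.1277]
```

View pics/g.png

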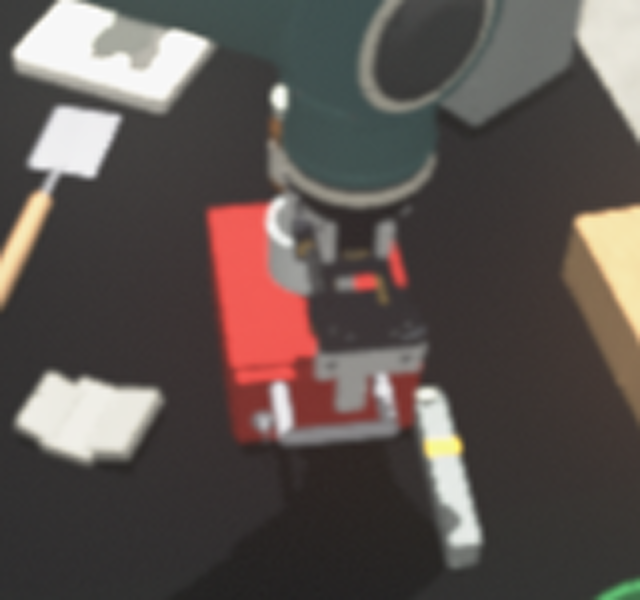

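The brush reads the same as at the start, within about 2 mm. The front finger at (352,385) is centred over the bar (340,437), and the mark is at (442,447). I descend and grip.

Emit:
{"op": "move_arm", "data": {
  "moves": "0 0 2 0 0 0 0.5; 0 0 4 0 0 0 0.5; 0 0 6 0 0 0 0.5; 0 0 8 0 0 0 0.5; 0 0 8 0 0 0 0.7; 0 0 8 0 0 0 1; 0 0 8 0 0 0 1; 0 0 8 0 0 0 1; 0 0 8 0 0 0 1; 0 0 8 0 0 0 1",
  "squeeze": 40
}}

```text
time_s: 17.8
tcp_pos: [0.566, 0.0873, 0.051]
eef_rot: [-3.141, -0.001, -0.123]
ft_force: [-0.2, 2.6, 6.7]
grip_width: 0.0109
grip_force: 40.0
```

Emit:
{"op": "move_arm", "data": {
  "moves": "0 0 0 0 0 0 1; 0 0 0 0 0 0 1; 0 0 0 0 0 0 1"
}}

```text
time_s: 18.18
tcp_pos: [0.5659, 0.0873, 0.051]
eef_rot: [-3.141, -0.001, -0.123]
ft_force: [0.1, 2.9, 6.9]
grip_width: 0.011
grip_force: 40.0
```

Emit:
{"op": "move_arm", "data": {
  "moves": "0 0.5 0 0 0 0 1; 0 1.2 0 0 0 0 1; 0 2 0 0 0 0 1; 0 2.8 0 0 0 0 1; 0 3.6 0 0 0 0 1; 0 4.4 0 0 0 0 1; 0 5 0 0 0 0 1; 0 5 0 0 0 0 1; 0 5 0 0 0 0 1; 0 5 0 0 0 0 1"
}}

```text
time_s: 19.42
tcp_pos: [0.5599, 0.038, 0.051]
eef_rot: [-3.14, -0.001, -0.122]
ft_force: [0.7, 5.4, 6.4]
grip_width: 0.0108
grip_force: 40.0
```

```bash
python3 - <<'E'
from hd import *
o=ctrl.get_obs(); print({k:np.round(o[k],4) for k in("time_s","tcp_pos","eef_rot","ft_force","grip_width","grip_force")})
print("bar unit mm",U(o["tcp_pos"][None]))
for n in("side","top"):
    d=viewer.get_image(n); meas(n,d["image"],d)
    if n=="side": cv2.imwrite("pics/i.png",cv2.resize(d["image"][130:210,230:330],None,fx=7,fy=7,interpolation=2))
E
python3 chk.py
```

```text
{'time_s': np.float64(19.425), 'tcp_pos': array([0.5599, 0.038 , 0.051 ]), 'eef_rot': array([-3.1404e+00, -1.1000e-03, -1.2230e-01]), 'ft_force': array([0.7134, 5.3665, 6.3885]), 'grip_width': np.float64(0.0108), 'grip_force': np.float64(40.0015)}
bar unit mm [[-202.3908539    -0.60627479]]
side mark 26 [-148.   -91.7] [-146.46741003  -88.20760579]
side bar 55 [-219.2  -10.9] [11.2 57.5] -222
side rail profile@37mm x,vmean,vmax,s [(-81, 80, 117, 81), (-84, 55, 67, 31), (-87, 73, 113, 65), (-90, 79, 113, 48), (-93, 80, 89, 10), (-96, 153, 168, 9), (-99, 185, 222, 8), (-102, 165, 217, 16), (-105, 212, 234, 17), (-108, 208, 239, 76), (-111, 198, 239, 56), (-114, 202, 236, 29), (-117, 226, 227, 85), (-120, 158, 211, 67), (-123, 169, 228, 31), (-126, 182, 230, 28), (-129, 196, 232, 33), (-132, 169, 228, 31), (-135, 186, 232, 8), (-138, 210, 236, 22), (-141, 195, 244, 30), (-144, 222, 244, 53), (-147, 243, 247, 47), (-150, 238, 247, 49), (-153, 222, 244, 110), (-156, 230, 247, 110), (-159, 221, 245, 77), (-162, 232, 236, 21), (-165, 200, 232, 11), (-168, 176, 232, 7), (-171, 202, 233, 5), 
[... 445 characters left out ...]
7, 201, 233, 6), (-240, 190, 231, 6), (-243, 207, 218, 6), (-246, 142, 175, 8), (-249, 109, 130, 6), (-252, 99, 119, 6), (-255, 88, 115, 7), (-258, 93, 116, 6), (-261, 50, 50, 5)]
blue 317 [0.119 0.129 0.203]
52 [ 0.5018 -0.2376  0.2001]
64 [ 0.4994 -0.2415  0.1653]
201 [ 0.5018 -0.2395  0.1275]Traceback (most recent call last):
  File "<stdin>", line 5, in <module>
  File "hd.py", line 10, in meas
    w=s[ye]; print(n,"mark",ye.sum(),np.average(q[ye],0,w).round(1),(q[ye].min(0)+q[ye].max(0))/2)
                                     ~~~~~~~~~~^^^^^^^^^^^
    raise ZeroDivisionError(
        "Weights sum to zero, can't be normalized")
ZeroDivisionError: Weights sum to zero, can't be normalized
```

View pics/i.png

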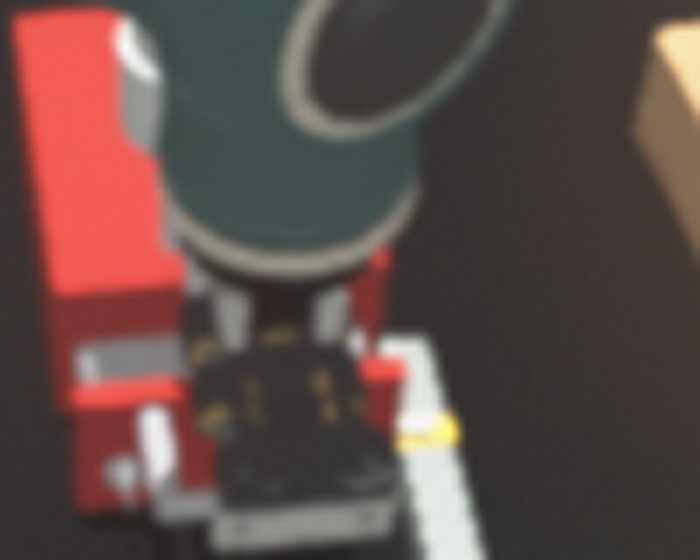

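The white pointer at (425,420) covers the upper middle of the yellow mark (425,432). With its 7 mm height parallax that means it is about centred. One numeric check against the first picture.

Run:
```python
from hd import *
d=np.load("side.npy",allow_pickle=True).item(); a=cv2.imread("pics/side0.png"); b=d["image"]
ray,_=cloud(d); q=U(onplane(d,ray,np.ones(a.shape[:2],bool),.037)).reshape(384,512,2)
diff=(b[...,0].astype(int)-a[...,0].astype(int))  # blue channel: yellow->white rises
m=(q[...,0]<-125)&(q[...,0]>-165)&(q[...,1]<-72)&(q[...,1]>-100)
p=m&(diff>30); print(np.c_[q[p],diff[p]].round(0).tolist()); print("pointer now",np.average(q[p],0,diff[p]))
q0=q; ch=b[...,0].astype(int)
n=(q0[...,0]<-90)&(q0[...,0]>-103)&(abs(q0[...,1]+86)<14)&(a.min(-1)>225); print("pointer start",q0[n].mean(0),n.sum())
```

```text
[[-145.0, -75.0, 47.0], [-146.0, -78.0, 69.0], [-146.0, -81.0, 76.0], [-146.0, -84.0, 76.0], [-147.0, -88.0, 65.0], [-147.0, -91.0, 35.0], [-149.0, -74.0, 45.0], [-150.0, -77.0, 69.0], [-150.0, -81.0, 69.0], [-150.0, -84.0, 66.0], [-151.0, -87.0, 48.0]]
pointer now [-147.86248532  -81.66354343]
pointer start [-95.88428419 -81.15551102] 3
```

The pointer is at about -146 to -148 and the mark at -146, well inside 7 mm. Handing in.

```bash
python3 -c "
from cell import finish_job; print(finish_job())"
```

```text
the job is handed in; nothing more can be done
None
```

I scrubbed the tube with two full strokes, hung the brush back in its stand and let go, then handed in the job holding the drawer with its pointer measured within about 2 mm of the mark's middle; the hand-in returned no verdict.

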